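# Empty the scoop of plaster offcuts through the waste bin's spring flap

### The job

Empty the scoop of plaster offcuts into the waste bin: press the bin's spring flap open with the scoop's own lip and tip the offcuts in through it, without touching the flap or the offcuts with the gripper. Then let the flap shut and put the empty scoop back on the mat, standing level and wholly on it. Leave the other scoop with its dies and everything else on the bench where it stands.

Things in the scene. Friction and masses are not known exactly. Their poses are not given: they have to be found in the camera images.
- bin: Grey sheet-metal bench waste bin, fixed to the bench: 190 (its x) x 160 (its y) x 160 tall. Origin at the centre of its underside, z up. In its flat top is a slot 100 long (x from -50 to +50) by 96 wide (y from -48 to +48) closed by a steel flap; the bin's walls are 4 thick.
- slot_hinge (a point): Middle of the flap's hinge line, level with the bin's top (160 above the bench), at the +x edge of the slot; axes as the bin's. The hinge line runs along y; from it the shut flap extends 95 mm towards -x, 92 wide, 3 thick, its top flush with the bin's top. The free edge (at -x) swings down into the bin.
- flap (a joint): Opening angle of the flap in rad: 0 shut, grows as it is pressed down, stop at 1.25. A spring shuts it: pressed 75 mm from the hinge it begins to open at about 0.8 N and takes about 3 N at 1 rad.
- scoop_handle (a point): Grip point of the scoop that holds the plaster offcuts: on the axis of its white upright post, 16 (x) by 24 (y), which stands at the scoop's rear end and reaches 82 above the scoop's underside; this point is 58 above the underside. Axes are the scoop's: x from lip to post, z up. About 0.23 kg loaded.
- scoop_lip (a point): Middle of that scoop's front edge, at its underside: 110 before (-x) and 58 below scoop_handle, same axes. The aluminium scoop is 110 long (x, lip to rear wall), 70 wide, floor and walls 3 thick, walls 26 high at both sides and rear, open in front. Plaster starts to slide on it at a slope of 16 to 23 degrees, depending on the day.
- spare_handle (a point): The same point on the other scoop, of the same make, which holds two finished tapered round plaster dies (20 wide, 26 tall): not to be disturbed.
- mat: Thin black rubber mat fixed to the bench, 320 (its x) x 400 (its y), 3 thick; both scoops stand on it at the start. Origin at the centre of its underside; z up.
- chip0_mid (a point): Middle of one of the four plaster offcuts in the scoop: an irregular white lump about 22 x 17 x 17, 11 to 18 g.
- chip1_mid (a point): Middle of one of the four plaster offcuts in the scoop: an irregular white lump about 22 x 17 x 17, 11 to 18 g.
- chip2_mid (a point): Middle of one of the four plaster offcuts in the scoop: an irregular white lump about 22 x 17 x 17, 11 to 18 g.
- chip3_mid (a point): Middle of one of the four plaster offcuts in the scoop: an irregular white lump about 22 x 17 x 17, 11 to 18 g.
- wash: White wash bottle, diameter 56, 170 tall, loose on the bench between the mat and the bin. Origin at its underside.
- canister: White can, diameter 76, 140 tall, loose. Origin at its underside.
- jar: Clear jar with a screw cap, diameter 64, 80 tall, loose. Origin at its underside.
- bowl: Mixing bowl, rim diameter 100, 60 tall, loose. Origin at its underside.
- model: Plaster dental model, 50 x 60 x 23, loose. Origin at its underside.
- spatula: Small spatula, 170 long, lying on the bench, loose. Origin at its underside.
- die0: Finished tapered round plaster die standing in the other scoop, diameter 20, 26 tall; origin at its underside.
- die1: Finished tapered round plaster die standing in the other scoop, diameter 20, 26 tall; origin at its underside.
Mind the look-alikes: they are no part of the job. What is shaped like the part that bears scoop_handle but blue is not meant.

How it is judged (in metres and radians):
On the way:
1. the scoop's lip presses the flap well open (value of joint flap above 0.4 rad and contact force between scoop and flap above 0.2 N), for 0.1 s.
At the end, for the whole second after the job is handed in: All four offcuts lie inside the bin (below 110 mm of its height), the flap is shut (under 0.1 rad), and the scoop stands released and still on the mat, level within 0.1 rad, lip and handle within the mat's outline (10 mm of grace) (x of chip0_mid in the frame of bin between -0.095 and 0.095 m and y of chip0_mid in the frame of bin between -0.08 and 0.08 m and z of chip0_mid in the frame of bin between 0 and 0.11 m and x of chip1_mid in the frame of bin between -0.095 and 0.095 m and y of chip1_mid in the frame of bin between -0.08 and 0.08 m and z of chip1_mid in the frame of bin between 0 and 0.11 m and x of chip2_mid in the frame of bin between -0.095 and 0.095 m and y of chip2_mid in the frame of bin between -0.08 and 0.08 m and z of chip2_mid in the frame of bin between 0 and 0.11 m and x of chip3_mid in the frame of bin between -0.095 and 0.095 m and y of chip3_mid in the frame of bin between -0.08 and 0.08 m and z of chip3_mid in the frame of bin between 0 and 0.11 m and value of joint flap below 0.1 rad and x of scoop_handle in the frame of mat between -0.17 and 0.17 m and y of scoop_handle in the frame of mat between -0.21 and 0.21 m and z of scoop_handle in the frame of mat between 0.05 and 0.072 m and x of scoop_lip in the frame of mat between -0.17 and 0.17 m and y of scoop_lip in the frame of mat between -0.21 and 0.21 m and z of scoop_lip in the frame of mat between -0.005 and 0.012 m and angle between scoop_handle's own z axis and vertical below 0.1 rad and linear speed of scoop below 0.02 m/s); the robot touches nothing.
It fails at once if the gripper or arm pushes the flap (contact force between any of the fingers, the arm and flap above 0.5 N).
It fails at once if the gripper touches an offcut (contact force between the fingers and chip0 above 0.5 N or contact force between the fingers and chip1 above 0.5 N or contact force between the fingers and chip2 above 0.5 N or contact force between the fingers and chip3 above 0.5 N).
It fails at once if the other scoop is shifted by more than 20 mm (distance of spare_handle from where it was at the start of the episode above 0.02 m).
It fails at once if a die is shifted by more than 40 mm (distance of any of die0, die1 from where it was at the start of the episode above 0.04 m).
It fails at once if a bystander is shifted by more than 30 mm or knocked over (distance of any of wash, canister, jar, bowl, model, spatula from where it was at the start of the episode above 0.03 m or angle between any of wash, canister, jar's own z axis and vertical above 0.5 rad).
It also fails if it takes over 64 s, if anything falls off the work surface, if the arm or the gripper's body presses on something with over 40 N, if the wrist force passes 120 N, or if a joint passes its speed limit or range.

### The arm

A 7-joint arm with a two-finger parallel gripper is mounted at the origin on the work surface. World frame = base frame: x ahead of the robot, y to its left, z up, the work surface at z = 0. Lengths are in m, angles in degrees, forces in N, time in s.
With the tool pointing down it reaches from about 0.425 to 0.875 m from the base axis. Payload 4.7 kg.
Tool frame: the origin (TCP) lies midway between the tips of the shut fingers; the grasp point (between the pads) lies 19 mm behind it; z points along the fingers, x is the direction in which the jaws open and shut, and the axes are right-handed (so a half turn about z gives the same grasp; the last joint's range is limited). The gripper opens to 87 mm and grips with 3 to 60 N. Pads are 19 mm wide; open, the fingers measure 117 mm over their backs; the gripper's body (75 mm by 190 mm) begins 51 mm behind the grasp point.
Start: joints at [-72.875, 18.392, -4.016, 83.108, 1.295, 78.541, -3.26], TCP at [0.183, 0.624, 0.189] pointing down, gripper open.
Joint ranges: [-163.93, 163.93], [-17.29, 119.83], [-79.2, 71.16], [3.27, 140.29], [-89.18, 269.18], [5.43, 117.66], [-154.24, 154.24]. Speed limits (degrees/s): [147.25, 147.25, 180, 180, 180, 180, 180].

### API

Orientations are given as [roll, pitch, yaw] about the fixed x, y, z axes, in that order (R = Rz(yaw) Ry(pitch) Rx(roll)).
In Python, from cell import env gives the robot as it stands.
- The arm moves only by the tool carry_out, never from a script. Its argument "plan" is a list of rows, each an object with "grip": the closure, from 0 (fully open) to 1 (shut); "dp": the shift along the tool's x, y, z in m, a list of three; "rotation": the turn, a rotation vector about the tool's x, y, z in degrees, a list of three. In form: [{"grip": grip, "dp": [dx, dy, dz], "rotation": [wx, wy, wz]}, ...]. A call has 1 to 8 rows; each row shifts and turns the pose as measured when the row begins, along the tool's axes as they then stand; what a row does not reach is not made up. A row lasts 1/12 s, in which the tool goes at most 41.7 mm and 7.16 degrees, less where a joint would pass 70% of its speed; a pose out of reach is approached as far as the arm can. A call is refused whole if a number of a shift passes 0.0417 or a number of a turn 7.16, either way. A call with a gripper value outside its range is refused whole. The fingers move at their own pace and stop on an object; "force" is the grip in N (left out, the last holds). Time passes only in rows, so rows that do not move let the fingers close. It gives the time, the measured TCP pose, the force and the opening at its end, in the units of the state.
- env.get_obs(): the state, without advancing time (a new reading comes with each control period).
- env.read_camera(name): name is "scene" or "side" or "wrist"; returns the picture (420x560x3 uint8, red, green, blue); there is no depth.
- env.camera_params(name): a dict with "fx", "fy", "cx", "cy" (pixels), "R" (3x3) and "t" (3): a world point X has camera coordinates R X + t. Camera axes: x right, y down, z forward; pixel columns grow to the right and rows downward; lengths in m; the calibration is good to about 2 mm. A picture is of the moment at which its call begins: read the wrist's pose just before it. camera_params takes no time and is no camera call; for the wrist camera it gives the pose at the moment of the call.
- env.sign_off(): hands the job in, once; it reports no verdict.
The state is a dict: "time_s": time; "qpos": joint angles; "joint_velocities": joint speeds; "effort": joint torques, N m; "tool_pos": TCP position; "tool_rot": TCP orientation; "force": force on the tool from outside, world axes, zero at the start; "wrist_torque": the same for the moment, N m; "grip_width": finger opening in m.
Only numpy, scipy, OpenCV 4.12 (cv2) and the standard library are available. Lean on these libraries where they do the work, as an engineer would, in place of code of your own. Each camera call takes 0.05 s, during which the arm holds its last target. There are 200 camera calls.

## Working session

There is one attempt and no reset: what is moved stays moved. The work goes in short steps, Python scripts to look and compute and a tool call to move; the robot and the scene stay as the last step left them, time stands still between calls to the robot, and variables do not carry over. Pictures are saved under pics/ and viewed, about 8 in all and at most 12, crops included, and the job is handed in when it is done.

Besides the shell and the picture viewer there is one more tool, called by a JSON object that holds its "method" and its "body". carry_out: Moves the arm, as the interface text tells. Its arguments: {"type":"object","properties":{"plan":{"type":"array","items":{"type":"object","properties":{"grip":{"type":"number"},"dp":{"type":"array","items":{"type":"number"}},"rotation":{"type":"array","items":{"type":"number"}}}}},"force":{"type":"number"}},"required":["plan"]}

```bash
mkdir -p pics; cat > h.py <<'E'
import numpy as np, cv2
from cell import env
def save(n,f,crop=None,s=1):
    im=env.read_camera(n)[:,:,::-1]
    cv2.imwrite(f'pics/raw_{f}.png',im)
    return im
def ray(n,u,v,z,P=None):
    P=P or env.camera_params(n); R=np.array(P['R']);t=np.array(P['t'])
    c=-R.T@t; d=R.T@np.array([(u-P['cx'])/P['fx'],(v-P['cy'])/P['fy'],1])
    return c+d*(z-c[2])/d[2]
def proj(n,X,P=None):
    P=P or env.camera_params(n); p=np.array(P['R'])@np.array(X)+np.array(P['t'])
    return [round(float(P['fx']*p[0]/p[2]+P['cx']),1),round(float(P['fy']*p[1]/p[2]+P['cy']),1)]
E
python3 - <<'E'
from h import *
for n in('scene','side'): 
    save(n,n+'0'); P=env.camera_params(n); R=np.array(P['R']); print(n,-R.T@np.array(P['t']),R[2])
a=[cv2.imread(f'pics/raw_{n}0.png') for n in('scene','side')]
for n,x in zip(('scene','side'),a): cv2.imwrite(f'pics/{n}0b.png',cv2.resize(x,(800,600)))
o=env.get_obs(); print(o)
E
```

```text
scene [ 1.40485037 -0.03830417  0.89666886] [-0.74218515  0.08319156 -0.66501156]
side [0.24069581 0.70358403 0.84510587] [ 0.27158481 -0.65494597 -0.70518612]
{'time_s': 0.1, 'qpos': array([-72.87527733,  18.43461798,  -4.01548936,  83.16408355,
         1.29629707,  78.54232586,  -3.25989417]), 'joint_velocities': array([-0.00300161,  0.06214952,  0.07695522, -0.2122169 , -0.11414944,
       -0.01928854, -0.03359643]), 'effort': array([-4.64417353e-04, -4.92566729e+01, -4.06073034e-01, -3.13399673e+01,
       -6.41439389e-02,  3.94294644e-02,  6.91258856e-05]), 'tool_pos': array([0.18252742, 0.62329458, 0.18790669]), 'tool_rot': array([1.79993371e+02, 9.57271948e-02, 7.36851061e+01]), 'force': array([ 0.00302503, -0.15470097, -0.59144308]), 'wrist_torque': array([0.04132772, 0.02600316, 0.02491227]), 'grip_width': 0.08698111838496222}
```

View pics/scene0b.png

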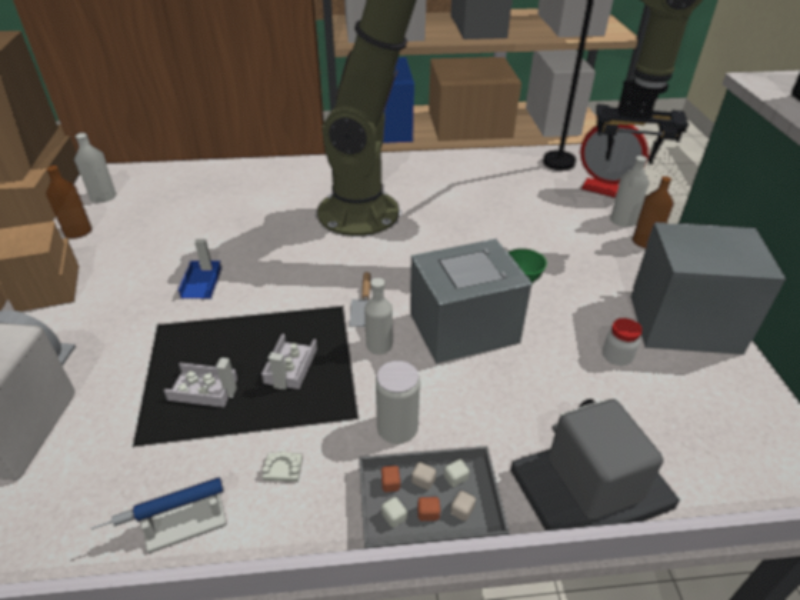

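View pics/side0b.png

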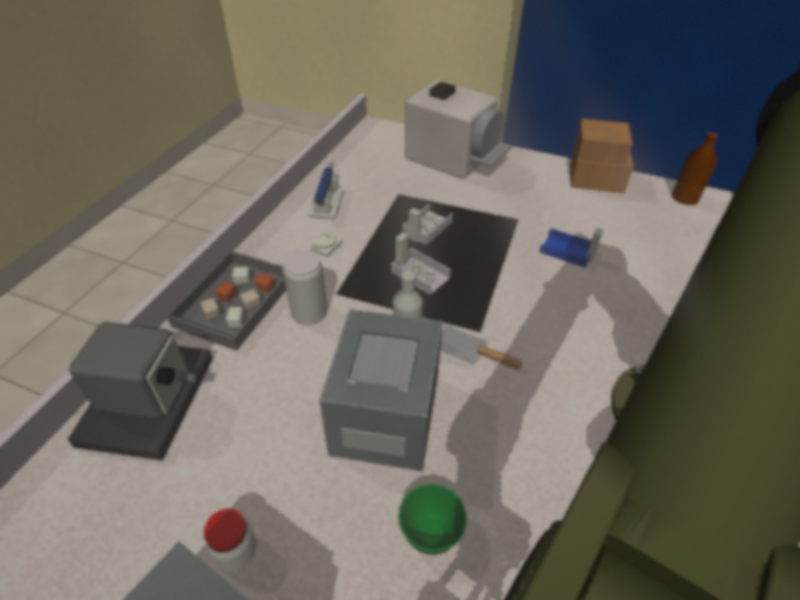

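The mat carries two scoops. In the scene view at 800 px width, A is at (200,383) and B at (290,362). The blue scoop at (200,280) is a decoy. A crop should show which of A and B holds the lumps.

```bash
python3 - <<'E'
from h import *
a=cv2.imread('pics/raw_scene0.png')[235:295,105:235]; b=cv2.imread('pics/raw_side0.png')[135:215,260:330]
a=cv2.resize(a,(650,300),interpolation=cv2.INTER_CUBIC); b=cv2.resize(b,None,fx=3.5,fy=3.5,interpolation=cv2.INTER_CUBIC)
c=np.zeros((580,650,3),np.uint8); c[:300]=a; c[300:580,:245]=b
d=cv2.imread('pics/raw_scene0.png')[160:255,280:380]; d=cv2.resize(d,(295,280),interpolation=cv2.INTER_CUBIC); c[300:580,250:545]=d
cv2.imwrite('pics/crop1.png',c)
k=.7
for u,v in((157,325),(343,308),(357,418),(135,442)): print('mat',ray('scene',u*k,v*k,.003))
for u,v in((411,258),(490,242),(528,287),(418,300),):print('binS',ray('scene',u*k,v*k,.16))
for u,v in((350,312),(441,322),(428,402),(324,395)):print('binside',ray('side',u*k,v*k,.16))
for n,u,v,z in(('scene',378,348,0),('scene',397,435,0),('scene',226,362,.085),('scene',279,352,.085),('side',401,238,.085),('side',413,212,.085)):print(n,u,v,ray(n,u*k,v*k,z))
E
```

```text
mat [ 0.40753061 -0.45060621  0.003     ]
mat [ 0.3909956  -0.05520769  0.003     ]
mat [ 0.69755627 -0.0397664   0.003     ]
mat [ 0.71190828 -0.43120611  0.003     ]
binS [0.43113517 0.08811892 0.16      ]
binS [0.39196402 0.25753483 0.16      ]
binS [0.54276509 0.29832824 0.16      ]
binS [0.56014125 0.08608543 0.16      ]
binside [0.56499653 0.13341791 0.16      ]
binside [0.41588018 0.09448764 0.16      ]
binside [0.37969135 0.25135935 0.16      ]
binside [0.52513625 0.30001499 0.16      ]
scene 378 348 [0.51883446 0.01228862 0.        ]
scene 397 435 [0.74044195 0.02961288 0.        ]
scene 226 362 [ 0.61156462 -0.26977871  0.085     ]
scene 279 352 [ 0.59537646 -0.1753293   0.085     ]
side 401 238 [ 0.59737668 -0.16955727  0.085     ]
side 413 212 [ 0.60840429 -0.2667725   0.085     ]
```

View pics/crop1.png

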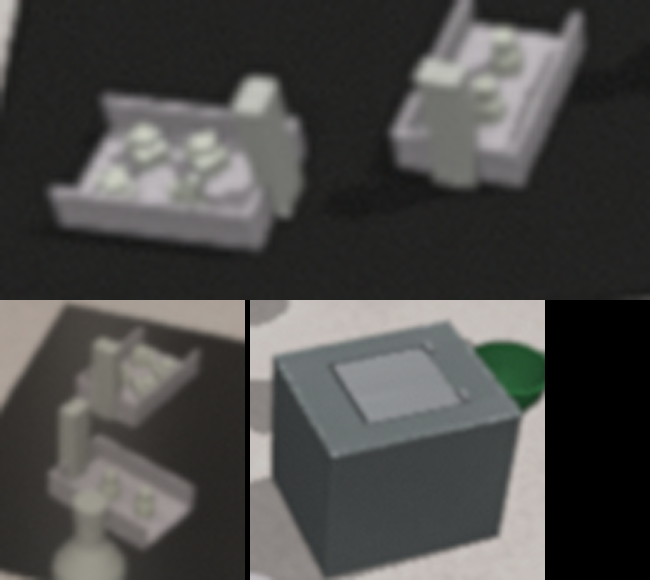

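Scoop A holds four lumps (crop (115–200, 135–190)), so it is the one meant. B holds two dies. The bin's hinge pins are on its right (+y) side. Next I'll compute the geometry.

```bash
cat >> h.py <<'E'
from scipy.spatial.transform import Rotation as Ro
def pose():
    o=env.get_obs(); return np.array(o['tool_pos']),Ro.from_euler('xyz',o['tool_rot'],degrees=True)
def to(p,rpy):
    "total shift in present tool axes and rotvec to reach pose"
    q,R=pose(); T=Ro.from_euler('xyz',rpy,degrees=True)
    print('dp mm',np.round(R.inv().apply(np.array(p)-q)*1000,1),'rot',np.round((R.inv()*T).as_rotvec(degrees=True),2))
def st():
    o=env.get_obs(); print('t',round(o['time_s'],2),'p',np.round(o['tool_pos'],4),'rpy',np.round(o['tool_rot'],2),'F',np.round(o['force'],2),'w',round(o['grip_width'],4),'q',np.round(o['qpos'],0))
E
python3 - <<'E'
from h import *
f=lambda x,y:(280+(x-250)/2.95,160+(y-300)/2.947)
for nm,l in(('top',[(273,357),(447,322),(522,412),(330,458)]),('flap',[(333,365),(405,349),(463,403),(365,423)]),('pins',[(430,345),(463,393)])):
    print(nm); print(np.round([ray('scene',*f(*a),.16)[:2] for a in l],4))
g=lambda x,y:(105+x/5,235+y/5)
for nm,p,z in(('lipnear bottom',(58,228),.003),('rearnear bottom',(262,248),.003),('lipnear top',(52,190),.029),('rearnear top',(268,205),.029),('lipfar top',(103,95),.029),('posttop',(258,82),.085),
  ('Bpost',(440,68),.085),('Brl',(400,165),.003),('Brr',(522,185),.003)): print(nm,np.round(ray('scene',*g(*p),z),4))
to([.45,.22,.36],[180,0,95])
E
```

```text
top
[[0.4252 0.0891]
 [0.3833 0.2709]
 [0.5313 0.3086]
 [0.5781 0.122 ]]
flap
[[0.4435 0.1453]
 [0.4245 0.2197]
 [0.513  0.2572]
 [0.5331 0.1612]]
pins
[[0.4203 0.2456]
 [0.4983 0.2606]]
lipnear bottom [ 0.622  -0.3929  0.003 ]
rearnear bottom [ 0.6466 -0.2829  0.003 ]
lipnear top [ 0.618  -0.3904  0.029 ]
rearnear top [ 0.6397 -0.2758  0.029 ]
lipfar top [ 0.5504 -0.375   0.029 ]
posttop [ 0.6039 -0.2747  0.085 ]
Bpost [ 0.6029 -0.181   0.085 ]
Brl [ 0.5947 -0.2137  0.003 ]
Brr [ 0.6159 -0.1465  0.003 ]
dp mm [-312.2  370.  -171.5] rot [-1.000e-02  1.000e-01 -2.131e+01]
```

{"method": "carry_out", "body": {"plan": [{"grip": 0.3, "dp": [0, 0, -0.04], "rotation": [0, 0, -7.1]}, {"grip": 0.3, "dp": [0, 0, -0.04], "rotation": [0, 0, -7.1]}, {"grip": 0.3, "dp": [0, 0, -0.04], "rotation": [0, 0, -7.1]}, {"grip": 0.3, "dp": [-0.034, 0.0185, -0.01], "rotation": [0, 0, 0]}, {"grip": 0.3, "dp": [-0.034, 0.0185, -0.01], "rotation": [0, 0, 0]}, {"grip": 0.3, "dp": [-0.034, 0.0185, -0.01], "rotation": [0, 0, 0]}, {"grip": 0.3, "dp": [-0.034, 0.0185, -0.01], "rotation": [0, 0, 0]}, {"grip": 0.3, "dp": [-0.034, 0.0185, -0.01], "rotation": [0, 0, 0]}]}}

```text
time_s: 0.77
tool_pos: [0.2853, 0.4632, 0.3547]
tool_rot: [-179.3, 0.9, 96.9]
force: [0.2, 0.1, -0.1]
grip_width: 0.061
```

{"method": "carry_out", "body": {"plan": [{"grip": 0.3, "dp": [-0.034, 0.0185, 0], "rotation": [0, 0, 0]}, {"grip": 0.3, "dp": [-0.034, 0.0185, 0], "rotation": [0, 0, 0]}, {"grip": 0.3, "dp": [-0.034, 0.0185, 0], "rotation": [0, 0, 0]}, {"grip": 0.3, "dp": [-0.034, 0.0185, 0], "rotation": [0, 0, 0]}, {"grip": 0.3, "dp": [-0.034, 0.0185, 0], "rotation": [0, 0, 0]}, {"grip": 0.3, "dp": [0, 0, 0], "rotation": [0, 0, 0]}]}}

```text
time_s: 1.27
tool_pos: [0.4073, 0.2885, 0.3584]
tool_rot: [-179.5, 0.9, 96.2]
force: [1.2, -0.2, -0.1]
grip_width: 0.0605
```

```bash
python3 - <<'E'
from h import *
st(); P=env.camera_params('wrist'); im=save('wrist','w1'); cv2.imwrite('pics/w1b.png',im)
R=np.array(P['R']); print(-R.T@np.array(P['t']),R[2]); np.save('w1.npy',P,allow_pickle=True)
to([.44,.28,.32],[180,0,103.8])
E
```

```text
t 1.27 p [0.4073 0.2885 0.3584] rpy [-179.53    0.9    96.18] F [ 1.2  -0.15 -0.05] w 0.0605 q [-48.  -1.   9.  86.   1.  96.  57.]
[0.32714959 0.28139441 0.55380268] [ 0.28181177  0.01637492 -0.95932997]
dp mm [-15.4  34.   38.1] rot [-0.61  0.73 -7.4 ]
```

View pics/w1b.png

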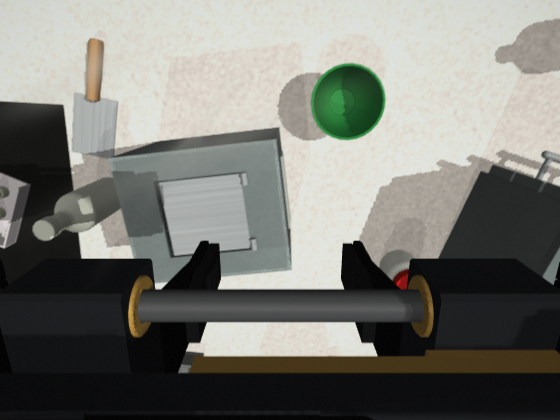

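The flap corners are at about (161,180), (245,173), (251,248) and (168,256), with hinge pins at (243,180) and (253,243). The hinge is on the +y side.

```bash
python3 - <<'E'
from h import *
P=np.load('w1.npy',allow_pickle=True).item()
for nm,l in(('top',[(112,157),(280,137),(291,268)]),('flap',[(161,180),(245,173),(251,248),(168,256)]),('pins',[(243,180),(253,243)])):
    print(nm); print(np.round([ray('',*a,.16,P)[:2] for a in l],4))
E
```

```text
top
[[0.4119 0.0952]
 [0.3693 0.2796]
 [0.5246 0.3099]]
flap
[[0.4322 0.1503]
 [0.4135 0.2447]
 [0.504  0.2592]
 [0.526  0.1601]]
pins
[[0.4218 0.2431]
 [0.4972 0.2611]]
```

{"method": "carry_out", "body": {"plan": [{"grip": 0.3, "dp": [0.01, 0.03, 0], "rotation": [0, 0, -7.1]}, {"grip": 0.3, "dp": [0, 0, 0], "rotation": [0, -7.1, 0]}, {"grip": 0.3, "dp": [0, 0, 0], "rotation": [0, -7.1, 0]}, {"grip": 0.3, "dp": [0, 0, 0], "rotation": [0, -7.1, 0]}, {"grip": 0.3, "dp": [0, 0, 0], "rotation": [0, -7.1, 0]}, {"grip": 0.3, "dp": [0, 0, 0], "rotation": [0, -7.1, 0]}, {"grip": 0.3, "dp": [0, 0, 0], "rotation": [0, -7.1, 0]}, {"grip": 0.3, "dp": [0, 0, 0], "rotation": [0, -7.1, 0]}]}}

```text
time_s: 1.98
tool_pos: [0.435, 0.3065, 0.3623]
tool_rot: [-179.7, 50.5, 103.9]
force: [-10.5, -7.9, 5.4]
grip_width: 0.0607
```

```bash
python3 - <<'E'
from h import *
st(); print(pose()[1].as_matrix().round(2))
E
```

```text
t 1.98 p [0.435  0.3065 0.3623] rpy [-179.73   50.48  103.89] F [-10.49  -7.87   5.39] w 0.0607 q [-71.  25.  14.  72.  33. 118.  54.]
[[-0.15  0.97  0.18]
 [ 0.62  0.24 -0.75]
 [-0.77 -0.   -0.64]]
```

The tilt went the wrong way. I'll undo it and try the other side.

{"method": "carry_out", "body": {"plan": [{"grip": 0.3, "dp": [0, 0, 0], "rotation": [0, 7.1, 0]}, {"grip": 0.3, "dp": [0, 0, 0], "rotation": [0, 7.1, 0]}, {"grip": 0.3, "dp": [0, 0, 0], "rotation": [0, 7.1, 0]}, {"grip": 0.3, "dp": [0, 0, 0], "rotation": [0, 7.1, 0]}, {"grip": 0.3, "dp": [0, 0, 0], "rotation": [0, 7.1, 0]}, {"grip": 0.3, "dp": [0, 0, 0], "rotation": [0, 7.1, 0]}, {"grip": 0.3, "dp": [0, 0, 0], "rotation": [0, 7.1, 0]}]}}

```text
time_s: 2.57
tool_pos: [0.4097, 0.3505, 0.3143]
tool_rot: [-176.2, 3.2, 108.1]
force: [0.4, -0.2, 0.0]
grip_width: 0.0608
```

{"method": "carry_out", "body": {"plan": [{"grip": 0.3, "dp": [-0.02, 0, 0.01], "rotation": [0, 7.1, 0]}, {"grip": 0.3, "dp": [-0.02, 0, 0.01], "rotation": [0, 7.1, 0]}, {"grip": 0.3, "dp": [-0.02, 0, 0.01], "rotation": [0, 7.1, 0]}, {"grip": 0.3, "dp": [-0.02, 0, 0.01], "rotation": [0, 7.1, 0]}, {"grip": 0.3, "dp": [0, 0, 0], "rotation": [0, 7.1, 0]}, {"grip": 0.3, "dp": [0, 0, 0], "rotation": [0, 7.1, 0]}, {"grip": 0.3, "dp": [0, 0, 0], "rotation": [0, 7.1, 0]}]}}

```text
time_s: 3.15
tool_pos: [0.4296, 0.2877, 0.2733]
tool_rot: [-176.8, -46.9, 106.0]
force: [-0.7, 0.1, -1.5]
grip_width: 0.0608
```

```bash
python3 - <<'E'
from h import *
st(); print(pose()[1].as_matrix().round(2))
E
```

```text
t 3.15 p [0.4296 0.2877 0.2733] rpy [-176.79  -46.86  106.  ] F [-0.65  0.08 -1.53] w 0.0608 q [-35.   6.  32. 104. -47.  90. 114.]
[[-0.19  0.95 -0.25]
 [ 0.66  0.31  0.68]
 [ 0.73 -0.04 -0.68]]
```

{"method": "carry_out", "body": {"plan": [{"grip": 0.3, "dp": [0, 0, -0.01], "rotation": [0, -7.1, 0]}, {"grip": 0.3, "dp": [0, 0, -0.01], "rotation": [0, -7.1, 0]}, {"grip": 0.3, "dp": [0, 0, -0.01], "rotation": [0, -7.1, 0]}, {"grip": 0.3, "dp": [0, 0, -0.01], "rotation": [0, -7.1, 0]}, {"grip": 0.3, "dp": [0, 0, 0], "rotation": [0, -7.1, 0]}, {"grip": 0.3, "dp": [0, 0, 0], "rotation": [0, -7.1, 0]}, {"grip": 0.3, "dp": [0, 0, 0], "rotation": [0, -4, 0]}]}}

```text
time_s: 3.73
tool_pos: [0.4401, 0.2565, 0.2917]
tool_rot: [-176.4, 0.2, 106.6]
force: [0.3, 1.0, -0.9]
grip_width: 0.0607
```

```bash
python3 - <<'E'
from h import *
st(); to([.55,-.27,.31],[180,0,78.5])
E
```

```text
t 3.73 p [0.4401 0.2565 0.2917] rpy [-176.43    0.22  106.56] F [ 0.34  1.02 -0.93] w 0.0607 q [-51.   2.  19.  91.  -1.  91.  75.]
dp mm [-536.   -45.7  -13.4] rot [-3.44  1.09 28.05]
```

{"method": "carry_out", "body": {"plan": [{"grip": 0.3, "dp": [-0.035, 0, -0.01], "rotation": [-0.9, 0.3, 7]}, {"grip": 0.3, "dp": [-0.035, 0, -0.01], "rotation": [-0.9, 0.3, 7]}, {"grip": 0.3, "dp": [-0.035, 0, 0], "rotation": [-0.9, 0.3, 7]}, {"grip": 0.3, "dp": [-0.035, 0, 0], "rotation": [-0.9, 0.3, 7]}, {"grip": 0.3, "dp": [-0.037, 0.015, 0], "rotation": [0, 0, 0]}, {"grip": 0.3, "dp": [-0.037, 0.015, 0], "rotation": [0, 0, 0]}, {"grip": 0.3, "dp": [-0.037, 0.015, 0], "rotation": [0, 0, 0]}, {"grip": 0.3, "dp": [-0.037, 0.015, 0], "rotation": [0, 0, 0]}]}}

```text
time_s: 4.4
tool_pos: [0.4822, -0.015, 0.3098]
tool_rot: [179.9, -0.1, 80.5]
force: [1.2, 0.4, -0.4]
grip_width: 0.061
```

```bash
python3 - <<'E'
from h import *
st(); to([.55,-.27,.31],[180,0,78.5])
E
```

```text
t 4.4 p [ 0.4822 -0.015   0.3098] rpy [ 1.7992e+02 -1.2000e-01  8.0510e+01] F [ 1.19  0.37 -0.37] w 0.061 q [-39.  -6.  34.  95.   3.  90.  76.]
dp mm [-240.3  108.9   -0.6] rot [ 0.08 -0.12  2.01]
```

{"method": "carry_out", "body": {"plan": [{"grip": 0.3, "dp": [-0.036, 0.0165, 0], "rotation": [0, 0, 1]}, {"grip": 0.3, "dp": [-0.036, 0.0165, 0], "rotation": [0, 0, 1]}, {"grip": 0.3, "dp": [-0.036, 0.0165, 0], "rotation": [0, 0, 0]}, {"grip": 0.3, "dp": [-0.036, 0.0165, 0], "rotation": [0, 0, 0]}, {"grip": 0.3, "dp": [-0.036, 0.0165, 0], "rotation": [0, 0, 0]}, {"grip": 0.3, "dp": [-0.036, 0.0165, 0], "rotation": [0, 0, 0]}, {"grip": 0.3, "dp": [-0.01, 0.005, 0], "rotation": [0, 0, 0]}, {"grip": 0.3, "dp": [0, 0, 0], "rotation": [0, 0, 0]}]}}

```text
time_s: 5.07
tool_pos: [0.5452, -0.2649, 0.3067]
tool_rot: [179.9, -0.1, 78.9]
force: [-0.7, 0.1, -0.8]
grip_width: 0.0608
```

```bash
python3 - <<'E'
from h import *
st(); P=env.camera_params('wrist'); im=save('wrist','w2'); cv2.imwrite('pics/w2b.png',im)
np.save('w2.npy',P,allow_pickle=True)
E
```

```text
t 5.07 p [ 0.5452 -0.2649  0.3067] rpy [ 1.7992e+02 -1.3000e-01  7.8860e+01] F [-0.68  0.12 -0.82] w 0.0608 q [-18.  15.  52.  80. -12.  91. 112.]
```

View pics/w2b.png

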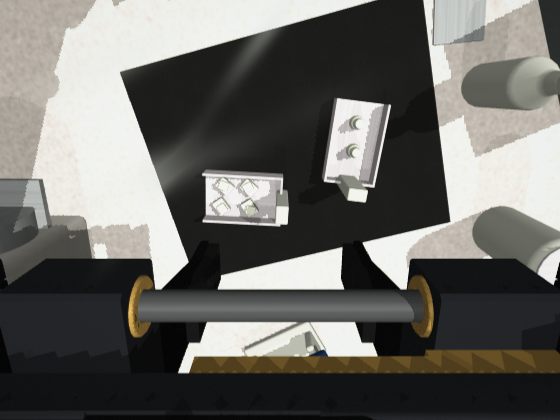

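Scoop A (four lumps) spans about (203,171)–(284,225) and its post is at (282,207). Scoop B with the dies is at (355,140).

```bash
python3 - <<'E'
from h import *
P=np.load('w2.npy',allow_pickle=True).item()
for a in [(203,171),(284,174),(281,225),(202,222)]: print('rim',np.round(ray('',*a,.029,P),4))
im=cv2.imread('pics/raw_w2.png'); cv2.imwrite('pics/c2.png',cv2.resize(im[160:235,195:300],None,fx=7,fy=7,interpolation=cv2.INTER_CUBIC))
R=np.array(P['R']); print(-R.T@np.array(P['t']),R[2])
print(proj('',[.606,-.271,.085],P),proj('',[.606,-.271,.003],P))
E
```

```text
rim [ 0.5427 -0.3719  0.029 ]
rim [ 0.5678 -0.2655  0.029 ]
rim [ 0.6392 -0.2836  0.029 ]
rim [ 0.6133 -0.3919  0.029 ]
[ 0.46456186 -0.25152503  0.50138216] [ 0.28593585 -0.05327003 -0.95676695]
[286.1, 214.4] [285.0, 196.1]
```

View pics/c2.png

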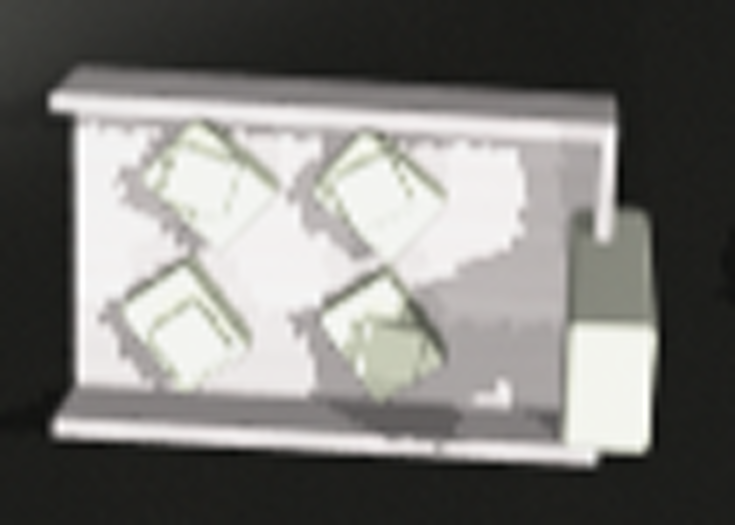

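```bash
python3 - <<'E'
from h import *
P=np.load('w2.npy',allow_pickle=True).item()
f=lambda x,y:(195+x/7,160+y/7)
for nm,a,z in (('post',(609,385),.085),('p1',(568,320),.085),('p2',(655,322),.085),('p3',(650,453),.085),('p4',(560,450),.085),('u0',(50,100),.029),('u1',(615,125),.029),('l0',(55,438),.029),('l1',(597,465),.029)): print(nm,np.round(ray('',*f(*a),z,P),4))
to([.607,-.277,.16],[180,0,78.5])
print([np.round(ray('',*a,.003,P)[:2],3) for a in[(121,72),(420,0),(450,221)]])
E
```

```text
post [ 0.6058 -0.2761  0.085 ]
p1 [ 0.5927 -0.2808  0.085 ]
p2 [ 0.596  -0.2659  0.085 ]
p3 [ 0.6198 -0.2714  0.085 ]
p4 [ 0.6161 -0.287   0.085 ]
u0 [ 0.5468 -0.3742  0.029 ]
u1 [ 0.5728 -0.268   0.029 ]
l0 [ 0.6143 -0.3909  0.029 ]
l1 [ 0.6411 -0.285   0.029 ]
dp mm [ -1.5  63.3 146.6] rot [ 0.04 -0.16  0.41]
[array([ 0.398, -0.45 ]), array([ 0.389, -0.058]), array([ 0.691, -0.038])]
```

{"method": "carry_out", "body": {"plan": [{"grip": 0.3, "dp": [-0.001, 0.032, 0.02], "rotation": [0, 0, 1.3]}, {"grip": 0.3, "dp": [-0.001, 0.03, 0.02], "rotation": [0, 0, 1.2]}, {"grip": 0.3, "dp": [0, 0.001, 0.035], "rotation": [0, 0, 0]}, {"grip": 0.3, "dp": [0, 0, 0.035], "rotation": [0, 0, 0]}, {"grip": 0.3, "dp": [0, 0, 0.035], "rotation": [0, 0, 0]}, {"grip": 0.3, "dp": [0, 0, 0], "rotation": [0, 0, 0]}]}}

```text
time_s: 5.62
tool_pos: [0.6162, -0.2615, 0.1582]
tool_rot: [179.7, -0.9, 77.3]
force: [-1.6, 0.6, -1.2]
grip_width: 0.0613
```

```bash
python3 - <<'E'
from h import *
st(); to([.606,-.2763,.045],[180,0,76.3])
E
```

```text
t 5.62 p [ 0.6162 -0.2615  0.1582] rpy [179.66  -0.86  77.29] F [-1.58  0.61 -1.22] w 0.0613 q [-14.  27.  48.  84. -21.  78. 113.]
dp mm [-18.4  -7.3 112.8] rot [ 0.33 -0.86  0.99]
```

{"method": "carry_out", "body": {"plan": [{"grip": 0.3, "dp": [-0.009, -0.004, 0.02], "rotation": [0.3, -0.8, 1]}, {"grip": 0.3, "dp": [-0.009, -0.003, 0.02], "rotation": [0, 0, 0]}, {"grip": 0.3, "dp": [0, 0, 0], "rotation": [0, 0, 0]}]}}

```text
time_s: 5.87
tool_pos: [0.6083, -0.2677, 0.1188]
tool_rot: [-180.0, -0.4, 76.9]
force: [-0.8, 0.6, -1.1]
grip_width: 0.0607
```

```bash
python3 - <<'E'
from h import *
st(); to([.606,-.2763,.045],[180,0,76.3])
E
```

```text
t 5.87 p [ 0.6083 -0.2677  0.1188] rpy [-179.99   -0.37   76.86] F [-0.84  0.56 -1.12] w 0.0607 q [-13.  28.  48.  87. -22.  74. 114.]
dp mm [-9.4 -0.3 73.7] rot [-0.02 -0.37  0.56]
```

{"method": "carry_out", "body": {"plan": [{"grip": 0.3, "dp": [-0.006, 0, 0.01], "rotation": [0, -0.3, 0.5]}, {"grip": 0.3, "dp": [-0.004, 0, 0.015], "rotation": [0, 0, 0]}, {"grip": 0.3, "dp": [0, 0, 0.015], "rotation": [0, 0, 0]}, {"grip": 0.3, "dp": [0, 0, 0.01], "rotation": [0, 0, 0]}, {"grip": 0.3, "dp": [0, 0, 0], "rotation": [0, 0, 0]}]}}

```text
time_s: 6.28
tool_pos: [0.6122, -0.2731, 0.072]
tool_rot: [179.5, -0.3, 76.7]
force: [-1.1, 0.3, -0.6]
grip_width: 0.0606
```

```bash
python3 - <<'E'
from h import *
st(); to([.606,-.2763,.045],[180,0,76.3])
E
```

```text
t 6.28 p [ 0.6122 -0.2731  0.072 ] rpy [179.46  -0.28  76.71] F [-1.11  0.34 -0.56] w 0.0606 q [-12.  31.  47.  90. -24.  69. 116.]
dp mm [-4.6 -5.5 26.9] rot [ 0.54 -0.29  0.41]
```

{"method": "carry_out", "body": {"plan": [{"grip": 0.3, "dp": [-0.004, -0.005, 0.008], "rotation": [0.5, -0.3, 0.4]}, {"grip": 0.3, "dp": [-0.002, -0.002, 0.01], "rotation": [0.2, 0, 0]}, {"grip": 0.3, "dp": [0, -0.001, 0.008], "rotation": [0, 0, 0]}, {"grip": 0.3, "dp": [0, 0, 0], "rotation": [0, 0, 0]}]}}

```text
time_s: 6.62
tool_pos: [0.6026, -0.2776, 0.0438]
tool_rot: [-179.8, 0.1, 76.3]
force: [0.2, 0.9, 0.2]
grip_width: 0.0611
```

```bash
python3 - <<'E'
from h import *
st(); to([.606,-.2763,.045],[180,0,76.3])
E
```

```text
t 6.62 p [ 0.6026 -0.2776  0.0438] rpy [-1.798e+02  5.000e-02  7.627e+01] F [0.25 0.85 0.21] w 0.0611 q [-12.  32.  46.  92. -25.  67. 116.]
dp mm [ 2.1  3.  -1.2] rot [-0.2   0.05 -0.03]
```

Close to the target. Nudge 2–3 mm and close.

{"method": "carry_out", "body": {"plan": [{"grip": 0.3, "dp": [0.002, 0.003, -0.001], "rotation": [0, 0, 0]}, {"grip": 0.3, "dp": [0, 0, 0], "rotation": [0, 0, 0]}, {"grip": 0.9, "dp": [0, 0, 0], "rotation": [0, 0, 0]}, {"grip": 0.9, "dp": [0, 0, 0], "rotation": [0, 0, 0]}, {"grip": 0.9, "dp": [0, 0, 0], "rotation": [0, 0, 0]}, {"grip": 0.9, "dp": [0, 0, 0], "rotation": [0, 0, 0]}, {"grip": 0.9, "dp": [0, 0, 0], "rotation": [0, 0, 0]}, {"grip": 0.9, "dp": [0, 0, 0], "rotation": [0, 0, 0]}], "force": 45}}

```text
time_s: 7.28
tool_pos: [0.6075, -0.2769, 0.0463]
tool_rot: [-179.9, 0.1, 76.3]
force: [-0.5, -0.0, -0.6]
grip_width: 0.0286
```

```bash
python3 - <<'E'
from h import *
st()
E
```

```text
t 7.28 p [ 0.6075 -0.2769  0.0463] rpy [-1.7994e+02  7.0000e-02  7.6260e+01] F [-0.5  -0.01 -0.62] w 0.0286 q [-12.  33.  46.  91. -25.  67. 116.]
```

{"method": "carry_out", "body": {"plan": [{"grip": 0.95, "dp": [0, 0, 0], "rotation": [0, 0, 0]}, {"grip": 0.95, "dp": [0, 0, 0], "rotation": [0, 0, 0]}, {"grip": 0.95, "dp": [0, 0, 0], "rotation": [0, 0, 0]}, {"grip": 0.95, "dp": [0, 0, 0], "rotation": [0, 0, 0]}, {"grip": 0.95, "dp": [0, 0, 0], "rotation": [0, 0, 0]}]}}

```text
time_s: 7.7
tool_pos: [0.6076, -0.2766, 0.0464]
tool_rot: [-180.0, 0.0, 76.3]
force: [-0.3, 0.8, 0.2]
grip_width: 0.0147
```

```bash
python3 - <<'E'
from h import *
st()
E
```

```text
t 7.7 p [ 0.6076 -0.2766  0.0464] rpy [-1.7995e+02  5.0000e-02  7.6270e+01] F [-0.31  0.79  0.18] w 0.0147 q [-12.  33.  46.  91. -25.  67. 116.]
```

{"method": "carry_out", "body": {"plan": [{"grip": 0.95, "dp": [0, 0, -0.004], "rotation": [0, 0, 0]}, {"grip": 0.95, "dp": [0, 0, -0.01], "rotation": [0, 0, 0]}, {"grip": 0.95, "dp": [0, 0, -0.015], "rotation": [0, -1, 0]}, {"grip": 0.95, "dp": [0, 0, -0.02], "rotation": [0, -2, 0]}, {"grip": 0.95, "dp": [0, 0, -0.025], "rotation": [0, -2, 0]}, {"grip": 0.95, "dp": [0, 0, -0.025], "rotation": [0, -2, 0]}, {"grip": 0.95, "dp": [0, 0, -0.02], "rotation": [0, -1, 0]}, {"grip": 0.95, "dp": [0, 0, -0.01], "rotation": [0, 0, 0]}]}}

```text
time_s: 8.37
tool_pos: [0.6046, -0.269, 0.1783]
tool_rot: [-179.3, 8.3, 76.0]
force: [0.7, -0.4, -1.2]
grip_width: 0.0154
```

```bash
python3 - <<'E'
from h import *
st(); print(pose()[1].as_matrix().round(3))
im=save('side','s1'); cv2.imwrite('pics/s1b.png',cv2.resize(im[100:300,200:400],(600,600)))
E
```

```text
t 8.37 p [ 0.6046 -0.269   0.1783] rpy [-179.32    8.33   75.96] F [ 0.72 -0.36 -1.24] w 0.0154 q [-22.  27.  53.  85. -13.  78. 106.]
[[ 0.24   0.97  -0.047]
 [ 0.96  -0.244 -0.138]
 [-0.145 -0.012 -0.989]]
```

View pics/s1b.png

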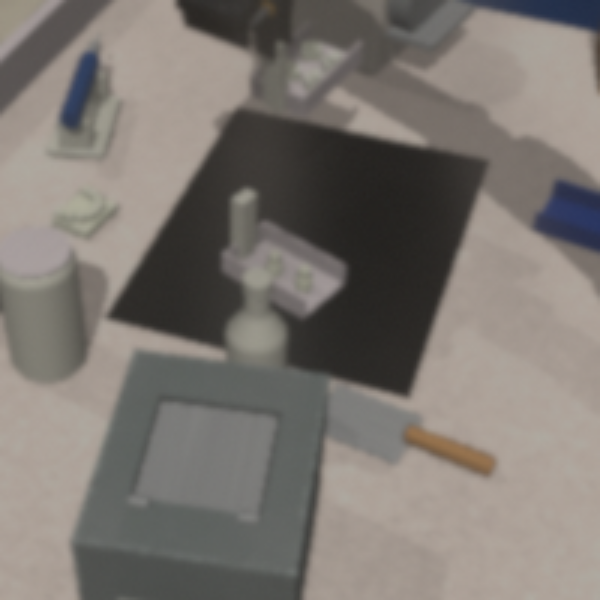

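Scoop A is held lip-up at (300,75), with the lumps in it and B undisturbed. Next I'll work out the waypoints to the bin.

```bash
cat >> h.py <<'E'
H=np.array([.462,.2475,.16]); YAW=102.8
def way(rx,z,a,H=H,yaw=YAW,ry=0):
    "TCP pose for lip at rx along bin x from the hinge, z above top, lip-down tilt a"
    T=Ro.from_euler('xyz',[180,-a,yaw],degrees=True); M=T.as_matrix()
    c,s=np.cos(np.radians(yaw)),np.sin(np.radians(yaw))
    lip=H+[c*rx-s*ry,s*rx+c*ry,z]
    return lip+.110*M[:,0]-.0434*M[:,2],[180,-a,yaw]
def lip():
    p,R=pose(); M=R.as_matrix(); l=p-.110*M[:,0]+.0434*M[:,2]; d=l-H
    c,s=np.cos(np.radians(YAW)),np.sin(np.radians(YAW))
    print('lip bin-rel mm x,y,z',np.round([1000*(c*d[0]+s*d[1]),1000*(-s*d[0]+c*d[1]),1000*d[2]],1),'tilt',round(np.degrees(np.arcsin(M[2,0])),1))
E
python3 - <<'E'
from h import *
f=lambda x,y:(200+x/3,100+y/3)
for nm,l in(('top',[(135,352),(328,377),(300,598),(78,545)]),('flap',[(160,400),(277,412),(265,515),(133,498)]),('pins',[(137,500),(248,517)])):
    print(nm); a=np.array([ray('side',*f(*a),.16)[:2] for a in l]); print(a.round(4).tolist(),a.mean(0).round(4))
p,r=way(-.088,.06,-8); print(p,r); to(p,r)
lip()
E
```

```text
top
[[0.5666, 0.1302], [0.4142, 0.0947], [0.3638, 0.2913], [0.5205, 0.3121]] [0.4663 0.2071]
flap
[[0.5259, 0.1688], [0.438, 0.1445], [0.4105, 0.2376], [0.5034, 0.2611]] [0.4694 0.203 ]
pins
[[0.4999, 0.2615], [0.421, 0.244]] [0.4605 0.2527]
[0.45602493 0.27379939 0.24766859] [180, 8, 102.8]
dp mm [ 475.8 -278.1 -135.3] rot [ -4.32   0.16 -26.58]
lip bin-rel mm x,y,z [-638.4   26.9   -7.2] tilt -8.3
```

{"method": "carry_out", "body": {"plan": [{"grip": 0.95, "dp": [0.004, 0, -0.008], "rotation": [-0.3, 0, -2]}, {"grip": 0.95, "dp": [0.008, -0.002, -0.012], "rotation": [-0.5, 0, -3.5]}, {"grip": 0.95, "dp": [0.012, -0.004, -0.014], "rotation": [-0.5, 0, -3.5]}, {"grip": 0.95, "dp": [0.015, -0.006, -0.014], "rotation": [-0.5, 0, -3.5]}, {"grip": 0.95, "dp": [0.018, -0.006, -0.014], "rotation": [-0.5, 0, -3.5]}, {"grip": 0.95, "dp": [0.02, -0.006, -0.014], "rotation": [-0.5, 0, -3.5]}, {"grip": 0.95, "dp": [0.022, -0.006, -0.01], "rotation": [-0.5, 0, -3.5]}, {"grip": 0.95, "dp": [0.024, -0.006, -0.006], "rotation": [-0.4, 0, -3]}]}}

```text
time_s: 9.08
tool_pos: [0.5622, -0.14, 0.2514]
tool_rot: [-178.8, 7.9, 103.1]
force: [-0.5, 0.6, -1.4]
grip_width: 0.0151
```

```bash
sed -i 's/H=np.array(.*YAW=102.8/H=np.array([.460,.250,.16]); YAW=103.0/' h.py; python3 - <<'E'
from h import *
st(); p,r=way(-.088,.06,-8); to(p,r); lip()
E
```

```text
t 9.08 p [ 0.5622 -0.14    0.2514] rpy [-178.76    7.9   103.13] F [-0.5   0.57 -1.45] w 0.0151 q [-38.   8.  49.  92.   2.  81. 113.]
dp mm [426.4 -12.  -55.2] rot [-1.22 -0.1   0.13]
lip bin-rel mm x,y,z [-517.9  -11.2   63.5] tilt -7.9
```

{"method": "carry_out", "body": {"plan": [{"grip": 0.95, "dp": [0.026, -0.001, -0.004], "rotation": [-0.3, 0, 0]}, {"grip": 0.95, "dp": [0.028, -0.001, -0.004], "rotation": [-0.3, 0, 0]}, {"grip": 0.95, "dp": [0.03, -0.001, -0.004], "rotation": [-0.3, 0, 0]}, {"grip": 0.95, "dp": [0.03, -0.001, -0.004], "rotation": [-0.3, 0, 0]}, {"grip": 0.95, "dp": [0.03, -0.001, -0.004], "rotation": [0, 0, 0]}, {"grip": 0.95, "dp": [0.03, -0.001, -0.004], "rotation": [0, 0, 0]}, {"grip": 0.95, "dp": [0.03, -0.001, -0.004], "rotation": [0, 0, 0]}, {"grip": 0.95, "dp": [0.03, -0.001, -0.004], "rotation": [0, 0, 0]}]}}

```text
time_s: 9.75
tool_pos: [0.4899, 0.0905, 0.2483]
tool_rot: [-179.7, 7.5, 103.2]
force: [1.2, -0.2, -1.4]
grip_width: 0.015
```

```bash
python3 - <<'E'
from h import *
st(); p,r=way(-.088,.06,-8); to(p,r); lip()
E
```

```text
t 9.75 p [0.4899 0.0905 0.2483] rpy [-179.68    7.47  103.22] F [ 1.16 -0.15 -1.37] w 0.015 q [-55.  -3.  35. 100.   9.  84.  82.]
dp mm [187.6   7.3 -24. ] rot [-0.29 -0.53  0.22]
lip bin-rel mm x,y,z [-276.9    6.5   59.6] tilt -7.5
```

{"method": "carry_out", "body": {"plan": [{"grip": 0.95, "dp": [0.029, 0.001, -0.0035], "rotation": [0, 0, 0]}, {"grip": 0.95, "dp": [0.028, 0.001, -0.0035], "rotation": [0, 0, 0]}, {"grip": 0.95, "dp": [0.027, 0.001, -0.0035], "rotation": [0, 0, 0]}, {"grip": 0.95, "dp": [0.025, 0.001, -0.003], "rotation": [0, 0, 0]}, {"grip": 0.95, "dp": [0.022, 0.001, -0.003], "rotation": [0, 0, 0]}, {"grip": 0.95, "dp": [0.018, 0.001, -0.002], "rotation": [0, 0, 0]}, {"grip": 0.95, "dp": [0.013, 0.001, -0.001], "rotation": [0, 0, 0]}, {"grip": 0.95, "dp": [0.007, 0, 0], "rotation": [0, 0, 0]}]}}

```text
time_s: 10.42
tool_pos: [0.4491, 0.2667, 0.2405]
tool_rot: [-179.1, 7.2, 103.9]
force: [-0.7, 0.8, -2.7]
grip_width: 0.0148
```

{"method": "carry_out", "body": {"plan": [{"grip": 0.95, "dp": [0, 0, 0], "rotation": [0, 0, 0]}]}}

```text
time_s: 10.5
tool_pos: [0.4484, 0.2677, 0.2397]
tool_rot: [-179.0, 7.3, 104.1]
force: [-0.2, -0.6, -2.3]
grip_width: 0.0148
```

```bash
python3 - <<'E'
from h import *
st(); lip()
im=save('side','s2'); im2=save('scene','sc2')
c=np.zeros((560,800,3),np.uint8); c[:,:400]=cv2.resize(im[150:350,190:333],(400,560)); c[:280,400:]=cv2.resize(im2[110:250,240:440],(400,280)); cv2.imwrite('pics/s2b.png',c)
for a in[(-.088,.02,4),(-.085,.004,11)]:
  print(a); to(*way(*a))
E
```

```text
t 10.5 p [0.4484 0.2677 0.2397] rpy [-179.03    7.27  104.06] F [-0.19 -0.62 -2.35] w 0.0148 q [-64.   4.  27.  95.   4.  85.  67.]
lip bin-rel mm x,y,z [-94.7   5.9  50.6] tilt -7.3
(-0.088, 0.02, 4)
dp mm [2.1 7.  8.9] rot [-0.91 11.32  0.8 ]
(-0.085, 0.004, 11)
dp mm [-1.4  7.  12.7] rot [-0.96 18.32  0.75]
```

View pics/s2b.png

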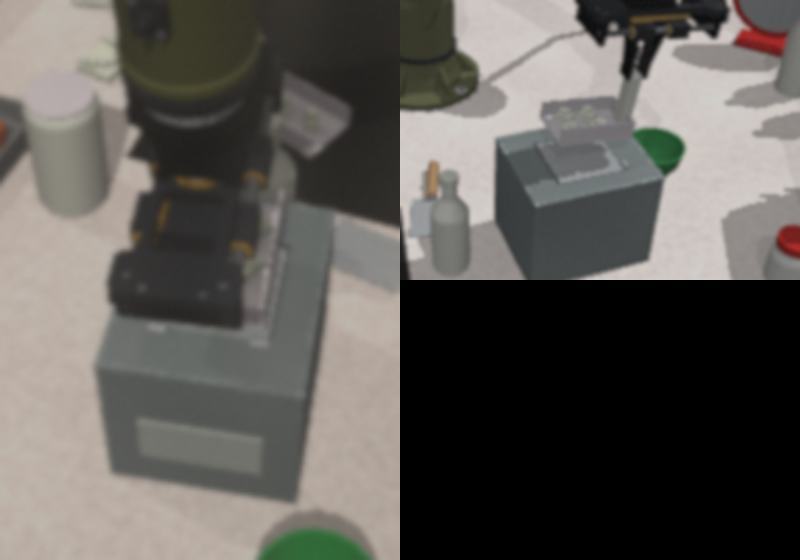

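The scoop is over the slot with all the lumps inside. Lowering and levelling now.

{"method": "carry_out", "body": {"plan": [{"grip": 0.95, "dp": [0.001, 0.002, 0.002], "rotation": [-0.3, 2, 0.3]}, {"grip": 0.95, "dp": [0.001, 0.002, 0.003], "rotation": [-0.3, 3, 0.3]}, {"grip": 0.95, "dp": [0.001, 0.002, 0.003], "rotation": [-0.3, 3, 0.2]}, {"grip": 0.95, "dp": [0, 0.001, 0.001], "rotation": [0, 2.5, 0]}, {"grip": 0.95, "dp": [0, 0, 0], "rotation": [0, 0, 0]}]}}

```text
time_s: 11.02
tool_pos: [0.4595, 0.2624, 0.2311]
tool_rot: [179.7, -3.9, 102.4]
force: [-0.4, -1.4, -3.3]
grip_width: 0.0148
```

```bash
python3 - <<'E'
from h import *
st(); lip()
for a in[(-.087,.004,10)]:
  print(a); to(*way(*a))
E
```

```text
t 11.02 p [0.4595 0.2624 0.2311] rpy [179.73  -3.86 102.4 ] F [-0.43 -1.36 -3.28] w 0.0148 q [-59.   1.  30.  99.  -4.  79.  74.]
lip bin-rel mm x,y,z [-94.6  -1.4  20.4] tilt 3.9
(-0.087, 0.004, 10)
dp mm [ 1.2 -2.3  5.4] rot [ 0.34  6.14 -0.58]
```

{"method": "carry_out", "body": {"plan": [{"grip": 0.95, "dp": [0.002, -0.001, 0.002], "rotation": [0.2, 2, -0.3]}, {"grip": 0.95, "dp": [0.002, -0.001, 0.002], "rotation": [0.2, 2.5, -0.3]}, {"grip": 0.95, "dp": [0, 0, 0.002], "rotation": [0, 1.5, 0]}, {"grip": 0.95, "dp": [0, 0, 0], "rotation": [0, 0, 0]}]}}

```text
time_s: 11.35
tool_pos: [0.4591, 0.2601, 0.2265]
tool_rot: [179.9, -10.1, 102.5]
force: [-0.0, -1.0, -2.5]
grip_width: 0.0151
```

```bash
python3 - <<'E'
from h import *
st(); lip()
r=.084
W=[(-.084,.002,10)]+[(-r*np.cos(np.radians(a-3)),-r*np.sin(np.radians(a-3)),a) for a in(17,24,31,38,45)]
to(*way(*W[0]))
for a,b in zip(W,W[1:]):
    p,q=way(*a);s,t=way(*b);R=Ro.from_euler('xyz',q,degrees=True); print(b[2],np.round(R.inv().apply(s-p)*1000,1), s.round(3))
E
```

```text
t 11.35 p [0.4591 0.2601 0.2265] rpy [179.92 -10.09 102.46] F [-0.03 -1.04 -2.51] w 0.0151 q [-57.  -0.  32. 101. -10.  77.  80.]
lip bin-rel mm x,y,z [-90.6  -0.5   4.5] tilt 10.1
dp mm [ 6.1 -1.4  3.8] rot [ 0.18 -0.09 -0.54]
17 [-7.5  0.   9.3] [0.458 0.261 0.213]
24 [-6.  -0.  -2.8] [0.459 0.254 0.214]
31 [-6.   0.  -2.8] [0.461 0.248 0.214]
38 [-6.   0.  -2.8] [0.462 0.241 0.214]
45 [-6.  -0.  -2.8] [0.463 0.235 0.212]
```

{"method": "carry_out", "body": {"plan": [{"grip": 0.95, "dp": [0, -0.001, 0.014], "rotation": [0, 7.1, -0.4]}, {"grip": 0.95, "dp": [-0.006, 0, -0.001], "rotation": [0, 7.1, 0]}, {"grip": 0.95, "dp": [-0.006, 0, -0.002], "rotation": [0, 7.1, 0]}, {"grip": 0.95, "dp": [-0.006, 0, -0.003], "rotation": [0, 7.1, 0]}, {"grip": 0.95, "dp": [-0.006, 0, -0.003], "rotation": [0, 7, 0]}, {"grip": 0.95, "dp": [0, 0, 0], "rotation": [0, 0, 0]}, {"grip": 0.95, "dp": [0, 0, 0], "rotation": [0, 0, 0]}]}}

```text
time_s: 11.93
tool_pos: [0.4689, 0.2335, 0.2134]
tool_rot: [178.3, -45.8, 104.0]
force: [1.4, -0.2, 0.6]
grip_width: 0.0151
```

```bash
python3 - <<'E'
from h import *
st(); lip()
im=save('side','s3'); im2=save('scene','sc3')
c=np.zeros((560,800,3),np.uint8); c[:,:400]=cv2.resize(im[150:350,190:333],(400,560)); c[:280,400:]=cv2.resize(im2[110:250,240:440],(400,280))
c[280:,400:]=cv2.resize(save('wrist','w3')[100:300,100:386],(400,280)); cv2.imwrite('pics/s3b.png',c)
E
```

```text
t 11.93 p [0.4689 0.2335 0.2134] rpy [178.34 -45.79 103.96] F [ 1.41 -0.23  0.58] w 0.0151 q [-40.  10.  47. 109. -50.  86. 124.]
lip bin-rel mm x,y,z [-63.7  -6.9 -55.7] tilt 45.8
```

View pics/s3b.png

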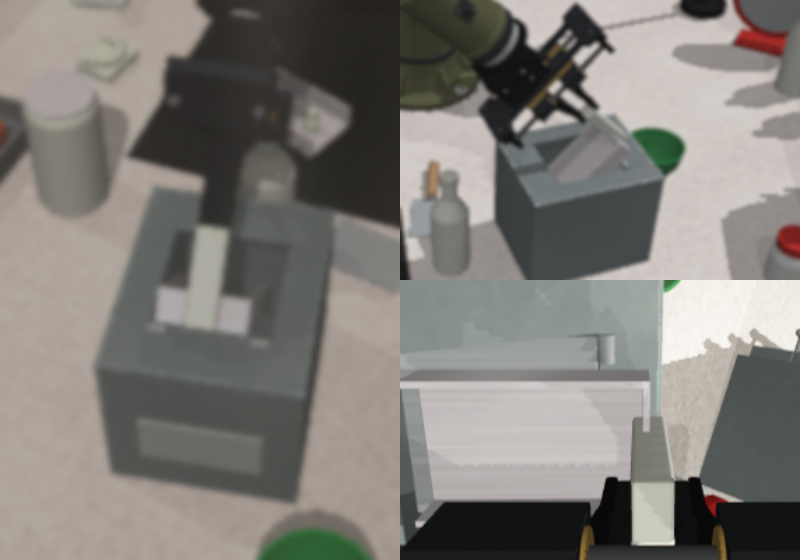

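The wrist view shows the scoop floor empty, the flap is pressed to about 0.7 rad, and no lumps lie on the bin top. Holding briefly, then backing out.

{"method": "carry_out", "body": {"plan": [{"grip": 0.95, "dp": [0, 0, 0], "rotation": [0, 0, 0]}, {"grip": 0.95, "dp": [0, 0, 0], "rotation": [0, 0, 0]}, {"grip": 0.95, "dp": [0, 0, 0], "rotation": [0, 0, 0]}, {"grip": 0.95, "dp": [0.012, 0.003, 0], "rotation": [0, -3, 0]}, {"grip": 0.95, "dp": [0.016, 0.002, -0.002], "rotation": [0, -5, 0]}, {"grip": 0.95, "dp": [0.016, 0, -0.004], "rotation": [0, -6, 0]}, {"grip": 0.95, "dp": [0.012, 0, -0.012], "rotation": [0, -7, 0]}, {"grip": 0.95, "dp": [0.005, 0, -0.02], "rotation": [0, -7, 0]}]}}

```text
time_s: 12.75
tool_pos: [0.461, 0.2648, 0.2847]
tool_rot: [178.8, -16.8, 103.1]
force: [-0.7, 1.0, -2.7]
grip_width: 0.0147
```

{"method": "carry_out", "body": {"plan": [{"grip": 0.95, "dp": [0, 0, -0.02], "rotation": [0, -7, 0]}, {"grip": 0.95, "dp": [0, 0, -0.02], "rotation": [0, -7, 0]}, {"grip": 0.95, "dp": [0, 0, -0.01], "rotation": [0, -5, 0]}, {"grip": 0.95, "dp": [0, 0, 0], "rotation": [0, 0, 0]}]}}

```text
time_s: 13.08
tool_pos: [0.4555, 0.269, 0.3468]
tool_rot: [178.1, 2.4, 103.9]
force: [-1.5, 1.4, -1.9]
grip_width: 0.015
```

```bash
python3 - <<'E'
from h import *
st(); lip(); 
im=save('side','s4'); im2=save('scene','sc4')
c=np.zeros((560,800,3),np.uint8); c[:,:400]=cv2.resize(im[150:350,190:333],(400,560)); c[:280,400:]=cv2.resize(im2[110:250,240:440],(400,280))
c[280:,400:]=cv2.resize(save('wrist','w4')[100:300,100:386],(400,280)); cv2.imwrite('pics/s4b.png',c)
to([.56,-.08,.26],[180,0,77])
E
```

```text
t 13.08 p [0.4555 0.269  0.3468] rpy [178.06   2.4  103.87] F [-1.54  1.38 -1.89] w 0.015 q [-63.   0.  27.  86.   3.  93.  69.]
lip bin-rel mm x,y,z [-92.2  -3.  148.1] tilt -2.4
dp mm [-351.4   18.6   99.2] rot [ 2.25  1.95 26.2 ]
```

View pics/s4b.png

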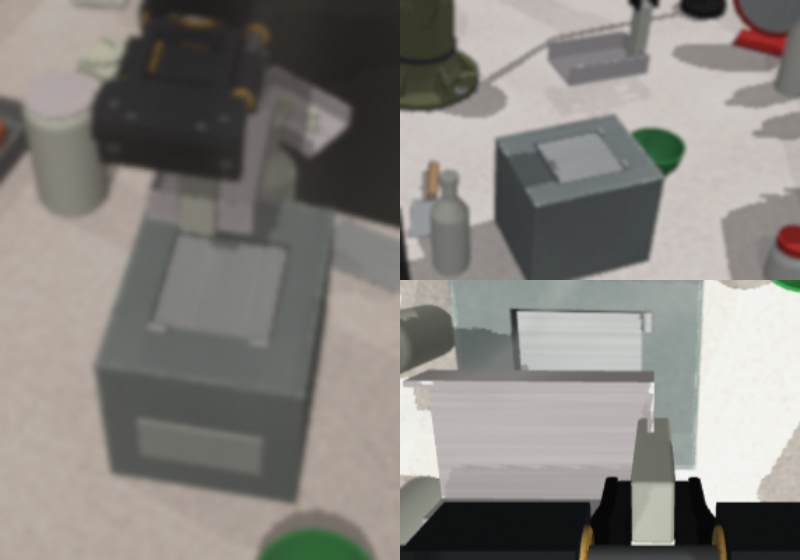

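Scoop empty and flap shut. Returning the scoop to its old spot.

{"method": "carry_out", "body": {"plan": [{"grip": 0.95, "dp": [-0.015, 0, 0], "rotation": [0.3, 0.3, 2]}, {"grip": 0.95, "dp": [-0.03, 0, 0.005], "rotation": [0.3, 0.3, 3.5]}, {"grip": 0.95, "dp": [-0.035, 0, 0.01], "rotation": [0.3, 0.3, 3.5]}, {"grip": 0.95, "dp": [-0.035, 0, 0.01], "rotation": [0.3, 0.3, 3.5]}, {"grip": 0.95, "dp": [-0.035, 0.005, 0.01], "rotation": [0.3, 0.3, 3.5]}, {"grip": 0.95, "dp": [-0.036, 0.005, 0.01], "rotation": [0.3, 0.3, 3.5]}, {"grip": 0.95, "dp": [-0.036, 0.005, 0.01], "rotation": [0.3, 0.3, 3.5]}, {"grip": 0.95, "dp": [-0.036, 0.005, 0.01], "rotation": [0, 0, 3]}]}}

```text
time_s: 13.9
tool_pos: [0.474, -0.0194, 0.2706]
tool_rot: [-178.9, -0.8, 74.1]
force: [1.8, 0.0, -1.7]
grip_width: 0.0151
```

```bash
python3 - <<'E'
from h import *
st(); to([.606,-.28,.2],[180,0,76.3])
E
```

```text
t 13.9 p [ 0.474  -0.0194  0.2706] rpy [-178.86   -0.76   74.11] F [ 1.82  0.04 -1.69] w 0.0151 q [-47.  -8.  44. 100.   4.  86.  70.]
dp mm [-215.5  199.6   63.8] rot [-1.13 -0.78 -2.18]
```

{"method": "carry_out", "body": {"plan": [{"grip": 0.95, "dp": [-0.026, 0.024, 0], "rotation": [-0.3, -0.2, -0.5]}, {"grip": 0.95, "dp": [-0.026, 0.024, 0], "rotation": [-0.3, -0.2, -0.5]}, {"grip": 0.95, "dp": [-0.026, 0.024, 0], "rotation": [-0.3, -0.2, -0.5]}, {"grip": 0.95, "dp": [-0.026, 0.024, 0.005], "rotation": [0, 0, -0.5]}, {"grip": 0.95, "dp": [-0.026, 0.024, 0.01], "rotation": [0, 0, 0]}, {"grip": 0.95, "dp": [-0.026, 0.024, 0.01], "rotation": [0, 0, 0]}, {"grip": 0.95, "dp": [-0.026, 0.022, 0.01], "rotation": [0, 0, 0]}, {"grip": 0.95, "dp": [-0.016, 0.014, 0.005], "rotation": [0, 0, 0]}]}}

```text
time_s: 14.57
tool_pos: [0.5694, -0.3051, 0.2163]
tool_rot: [-179.4, -1.4, 72.3]
force: [-0.8, 0.9, -1.3]
grip_width: 0.0152
```

```bash
python3 - <<'E'
from h import *
st(); to([.606,-.28,.15],[180,0,76.3])
E
```

```text
t 14.57 p [ 0.5694 -0.3051  0.2163] rpy [-179.36   -1.35   72.28] F [-0.79  0.9  -1.29] w 0.0152 q [-15.  26.  58.  82. -23.  85. 115.]
dp mm [33.4 28.  66.8] rot [-0.59 -1.37 -4.01]
```

{"method": "carry_out", "body": {"plan": [{"grip": 0.95, "dp": [0.015, 0.012, 0.005], "rotation": [-0.3, -0.7, -2]}, {"grip": 0.95, "dp": [0.015, 0.012, 0.015], "rotation": [-0.3, -0.7, -2]}, {"grip": 0.95, "dp": [0.003, 0.003, 0.02], "rotation": [0, 0, 0]}, {"grip": 0.95, "dp": [0, 0, 0.015], "rotation": [0, 0, 0]}, {"grip": 0.95, "dp": [0, 0, 0], "rotation": [0, 0, 0]}]}}

```text
time_s: 14.98
tool_pos: [0.587, -0.3104, 0.1566]
tool_rot: [-179.9, 0.4, 73.4]
force: [-1.6, 0.4, -1.2]
grip_width: 0.015
```

```bash
python3 - <<'E'
from h import *
st(); to([.606,-.28,.1],[180,0,76.3])
E
```

```text
t 14.98 p [ 0.587  -0.3104  0.1566] rpy [-179.85    0.43   73.39] F [-1.62  0.43 -1.19] w 0.015 q [-14.  29.  56.  85. -24.  78. 116.]
dp mm [35.   9.6 56.3] rot [-0.16  0.42 -2.91]
```

{"method": "carry_out", "body": {"plan": [{"grip": 0.95, "dp": [0.012, 0.003, 0.008], "rotation": [0, 0.2, -1]}, {"grip": 0.95, "dp": [0.012, 0.003, 0.012], "rotation": [0, 0.2, -1]}, {"grip": 0.95, "dp": [0.01, 0.003, 0.012], "rotation": [0, 0, -1]}, {"grip": 0.95, "dp": [0, 0, 0.012], "rotation": [0, 0, 0]}, {"grip": 0.95, "dp": [0, 0, 0.006], "rotation": [0, 0, 0]}, {"grip": 0.95, "dp": [0, 0, 0], "rotation": [0, 0, 0]}]}}

```text
time_s: 15.48
tool_pos: [0.6021, -0.2824, 0.1043]
tool_rot: [180.0, -0.2, 76.0]
force: [0.0, 0.2, -2.1]
grip_width: 0.015
```

```bash
python3 - <<'E'
from h import *
st(); to([.606,-.28,.047],[180,0,76.3])
E
```

```text
t 15.48 p [ 0.6021 -0.2824  0.1043] rpy [ 1.7999e+02 -1.7000e-01  7.6000e+01] F [ 0.02  0.24 -2.06] w 0.015 q [-16.  31.  54.  88. -26.  73. 118.]
dp mm [ 3.1  3.2 57.3] rot [ 0.01 -0.17 -0.3 ]
```

{"method": "carry_out", "body": {"plan": [{"grip": 0.95, "dp": [0.001, 0.001, 0.01], "rotation": [0, 0, 0]}, {"grip": 0.95, "dp": [0, 0, 0.012], "rotation": [0, 0, 0]}, {"grip": 0.95, "dp": [0, 0, 0.012], "rotation": [0, 0, 0]}, {"grip": 0.95, "dp": [0, 0, 0.006], "rotation": [0, 0, 0]}, {"grip": 0.95, "dp": [0, 0, 0], "rotation": [0, 0, 0]}]}}

```text
time_s: 15.9
tool_pos: [0.6037, -0.2818, 0.0604]
tool_rot: [180.0, -0.1, 76.0]
force: [-1.1, -0.7, -2.5]
grip_width: 0.0146
```

```bash
python3 - <<'E'
from h import *
st(); to([.606,-.28,.047],[180,0,76.3])
E
```

```text
t 15.9 p [ 0.6037 -0.2818  0.0604] rpy [ 1.7995e+02 -1.2000e-01  7.6030e+01] F [-1.11 -0.72 -2.5 ] w 0.0146 q [-15.  34.  52.  91. -28.  69. 119.]
dp mm [ 2.2  1.8 13.4] rot [ 0.05 -0.12 -0.27]
```

{"method": "carry_out", "body": {"plan": [{"grip": 0.95, "dp": [0, 0, 0.005], "rotation": [0, 0, 0]}, {"grip": 0.95, "dp": [0, 0, 0.005], "rotation": [0, 0, 0]}, {"grip": 0.95, "dp": [0, 0, 0.003], "rotation": [0, 0, 0]}, {"grip": 0.95, "dp": [0, 0, 0.002], "rotation": [0, 0, 0]}, {"grip": 0.95, "dp": [0, 0, 0], "rotation": [0, 0, 0]}]}}

```text
time_s: 16.32
tool_pos: [0.6042, -0.2829, 0.0472]
tool_rot: [179.9, -0.1, 76.0]
force: [0.6, 1.0, -1.5]
grip_width: 0.0153
```

```bash
python3 - <<'E'
from h import *
st()
E
```

```text
t 16.32 p [ 0.6042 -0.2829  0.0472] rpy [ 1.7987e+02 -1.5000e-01  7.5980e+01] F [ 0.63  0.99 -1.54] w 0.0153 q [-14.  34.  51.  91. -29.  68. 119.]
```

{"method": "carry_out", "body": {"plan": [{"grip": 0.95, "dp": [0, 0, 0.002], "rotation": [0, 0, 0]}, {"grip": 0.95, "dp": [0, 0, 0.001], "rotation": [0, 0, 0]}, {"grip": 0.95, "dp": [0, 0, 0], "rotation": [0, 0, 0]}]}}

```text
time_s: 16.57
tool_pos: [0.6052, -0.2836, 0.0467]
tool_rot: [179.7, -0.2, 76.0]
force: [0.1, 0.1, -0.7]
grip_width: 0.015
```

{"method": "carry_out", "body": {"plan": [{"grip": 0.35, "dp": [0, 0, 0], "rotation": [0, 0, 0]}, {"grip": 0.35, "dp": [0, 0, 0], "rotation": [0, 0, 0]}, {"grip": 0.35, "dp": [0, 0, 0], "rotation": [0, 0, 0]}, {"grip": 0.35, "dp": [0, 0, 0], "rotation": [0, 0, 0]}, {"grip": 0.35, "dp": [0, 0, 0], "rotation": [0, 0, 0]}, {"grip": 0.35, "dp": [0, 0, 0], "rotation": [0, 0, 0]}, {"grip": 0.35, "dp": [0, 0, 0], "rotation": [0, 0, 0]}, {"grip": 0.35, "dp": [0, 0, 0], "rotation": [0, 0, 0]}]}}

```text
time_s: 17.23
tool_pos: [0.6062, -0.2844, 0.0466]
tool_rot: [179.6, -0.1, 76.0]
force: [0.4, 0.3, -0.1]
grip_width: 0.0546
```

{"method": "carry_out", "body": {"plan": [{"grip": 0.35, "dp": [0, 0, -0.005], "rotation": [0, 0, 0]}, {"grip": 0.35, "dp": [0, 0, -0.015], "rotation": [0, 0, 0]}, {"grip": 0.35, "dp": [0, 0, -0.02], "rotation": [0, 0, 0]}, {"grip": 0.35, "dp": [0, 0, -0.03], "rotation": [0, 0, 0]}, {"grip": 0.35, "dp": [0, 0, -0.03], "rotation": [0, 0, 0]}, {"grip": 0.35, "dp": [0, 0, -0.03], "rotation": [0, 0, 0]}, {"grip": 0.35, "dp": [0, -0.03, -0.02], "rotation": [0, 0, 0]}, {"grip": 0.35, "dp": [0, -0.03, -0.02], "rotation": [0, 0, 0]}]}}

```text
time_s: 17.9
tool_pos: [0.5468, -0.269, 0.2241]
tool_rot: [179.9, 0.2, 76.0]
force: [-1.0, 0.4, 1.8]
grip_width: 0.0562
```

{"method": "carry_out", "body": {"plan": [{"grip": 0.35, "dp": [0, -0.03, 0], "rotation": [0, 0, 0]}, {"grip": 0.35, "dp": [0, -0.03, 0], "rotation": [0, 0, 0]}, {"grip": 0.35, "dp": [0, 0, 0], "rotation": [0, 0, 0]}, {"grip": 0.35, "dp": [0, 0, 0], "rotation": [0, 0, 0]}]}}

```text
time_s: 18.23
tool_pos: [0.4846, -0.2578, 0.2342]
tool_rot: [179.2, -0.3, 75.8]
force: [0.8, 0.5, 0.1]
grip_width: 0.0569
```

```bash
python3 - <<'E'
from h import *
st(); P=env.camera_params('wrist'); w=save('wrist','w5'); np.save('w5.npy',P,allow_pickle=True)
s=save('scene','sc5')
c=np.zeros((600,800,3),np.uint8); c[:300,:400]=cv2.resize(w,(400,300)); c[:300,400:]=cv2.resize(save('side','s5'),(400,300)); c[300:,:533]=cv2.resize(s[100:325,100:500],(533,300)); cv2.imwrite('pics/f.png',c)
E
```

```text
t 18.23 p [ 0.4846 -0.2578  0.2342] rpy [179.16  -0.35  75.79] F [0.76 0.46 0.08] w 0.0569 q [-33.   6.  63.  96.  -6.  80. 107.]
```

View pics/f.png

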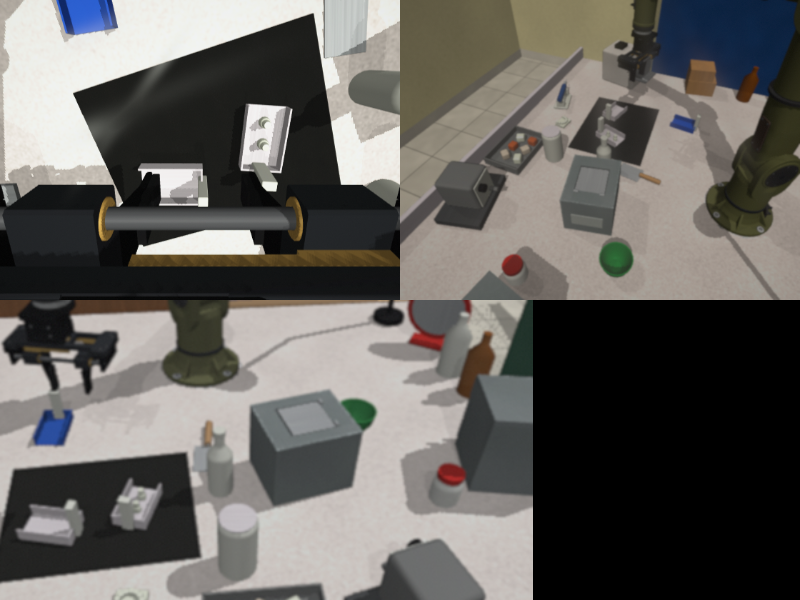

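The final views show the scoop empty and level on the mat, the flap shut, scoop B with its dies in place, and the gripper clear. Handing in.

```bash
python3 -c "
from h import *
print(env.sign_off())"
```

```text
the job is handed in; nothing more can be done
None
```

The offcuts went into the bin and the job is handed in. I gripped the white post of the scoop with four lumps and carried it lip-up to the bin. I pressed the flap to about 0.7 rad with the lip at 45° and tipped the lumps in. Then I let the flap shut and set the scoop back at its old place on the mat.

**Last checks:**
- The camera views show the scoop empty and level on the mat, the flap shut, and no lumps on the bin top or bench.
- The spare scoop with its dies and the bystanders look unmoved.
- The gripper is open and clear of everything, and the clock read about 18 s of the allowed 64 s.

**What was not measured:**
- I could not see inside the bin. That all four lumps are in there is inferred from the empty scoop and the clear surroundings.
- The flap angle is worked out from the lip position, and the lip's contact force on the flap was not measured.

**Disagreements:**
- The scene view placed the bin about 9 mm away from the wrist and side views. I used the latter two, and the lip fitted the slot.
- My first trial tilt, with the gripper empty, went the wrong way and ran into a wrist joint's limit. I undid it before touching anything.

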